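# Gauge a screw cap and sort it

### The arm

A 6-joint arm with a two-finger parallel gripper is mounted at the origin on the work surface. World frame = base frame: x ahead of the robot, y to its left, z up, the work surface at z = 0. Lengths are in m, angles in rad, forces in N, time in s.
With the tool pointing down it reaches from about 0.325 to 0.85 m from the base axis. Payload 15.5 kg.
Tool frame: the origin (TCP) lies at the very end of the fingers, on their centre line; the grasp point (between the pads) lies 19 mm behind it; z points along the fingers, y is the line along which they close (so a half turn about z gives the same grasp; the last joint's range is limited). The gripper opens to 91 mm and grips with 3 to 60 N. Pads are 32 mm wide; open, the fingers measure 118 mm over their backs; the gripper's body (76 mm by 178 mm) begins 60 mm behind the grasp point.
Start: joints at [-1.381, 0.494, 1.345, -0, 1.302, -0.096], TCP at [0.176, -0.6, 0.214] pointing down, gripper open.
Joint ranges: [-2.91, 2.91], [-0.82, 2.16], [0.22, 2.67], [-1.22, 4.37], [0.12, 2.79], [-3.08, 3.08]. Speed limits (rad/s): [1.89, 1.89, 2.57, 3.01, 3.01, 3.01].

### API

Orientations are given as a unit quaternion [w, x, y, z].
In Python, from workcell import robot gives the robot as it stands.
- The arm moves only by the tool send_rows, never from a script. Its arguments are lists of equal length, an entry for each row: "travel": the shift along the tool's x, y, z scaled (see below), a list of three; "rotation": the turn, a rotation vector about the tool's x, y, z scaled (see below), a list of three; "fingers": the opening, from -1 (shut) to 1 (fully open), so that 0 is half open. A call has 1 to 10 rows; each row is the pose to reach, as a shift and turn from the pose commanded when the call began, along the tool's axes at that moment; what a row does not reach only later rows make up. The controller multiplies each number of a shift by 0.1 m and each number of a turn by 30 degrees. A row lasts 1/10 s, in which the tool goes at most 50 mm and 8.59 degrees, less where a joint would pass 70% of its speed; a pose out of reach is approached as far as the arm can. A call with a number of a shift or a turn outside -1 to 1 is refused whole. A call with a gripper value outside its range is refused whole. The fingers move at their own pace and stop on an object; "newtons" is the grip in N (left out, the last holds). Time passes only in rows, so rows that repeat a pose let the fingers close. It gives the time, the measured TCP pose, the force, the opening and the grip force at its end, in the units of the state.
- robot.get_state(): the state, without advancing time (a new reading comes with each control period).
- robot.read_camera(name): name is "scene" or "top"; returns a dict with "color" (384x512x3 uint8, blue, green, red), "fx", "fy", "cx", "cy" (pixels), "distortion" ([k1, k2, p1, p2, k3] as OpenCV has them; the pictures are not rectified), "eye" and "attitude" of the camera in the world. Camera axes: x right, y down, z forward; pixel columns grow to the right and rows downward; lengths in m; the calibration is good to about 2 mm. A picture is of the moment at which its call begins. There is no depth.
- robot.sign_off(): hands the job in; it is judged then, once.
The state is a dict: "t": time; "qpos": joint angles; "joint_velocities": joint speeds; "tau": joint torques, N m; "eef_pos": TCP position; "ee_rot": TCP orientation; "contact_force": force on the tool from outside, world axes, zero at the start; "wrist_torque": the same for the moment, N m; "grip_width": finger opening in m; "finger_force": force on a finger pad.
Only numpy, scipy, OpenCV 4.12 (cv2) and the standard library are available. Lean on these libraries where they do the work, as an engineer would, in place of code of your own. Each camera call takes 0.05 s, during which the arm holds its last target. There are 200 camera calls.

### The job

Check the screw cap that stands on the blue mat: screw it gently, clockwise, onto the thread gauge as far as it will go, feeling for the stop without forcing it. Then unscrew it and put it in the green tray if it went fully home onto the gauge's collar, or in the red tray if it stopped short. Leave the waiting caps and everything else on the bench as they are.

Things in the scene. Friction and masses are not known exactly. Their poses are not given: they have to be found in the camera images.
- cap_a_center (a point): one of four outwardly identical caps (the one on the blue mat is tested, three wait in the black tray): ribbed aluminium cylinder 44 mm in diameter, 36 mm high, closed top with a dark centre dot, open underneath, about 80 g, upright. Point at its middle, 18 mm above its rim. Inside, a right-hand three-start thread, lead 21 mm per turn, 36 mm bore, 29 mm over its tips; its depth cannot be seen from outside
- cap_b_center (a point): one of four outwardly identical caps (the one on the blue mat is tested, three wait in the black tray): ribbed aluminium cylinder 44 mm in diameter, 36 mm high, closed top with a dark centre dot, open underneath, about 80 g, upright. Point at its middle, 18 mm above its rim. Inside, a right-hand three-start thread, lead 21 mm per turn, 36 mm bore, 29 mm over its tips; its depth cannot be seen from outside
- cap_c_center (a point): one of four outwardly identical caps (the one on the blue mat is tested, three wait in the black tray): ribbed aluminium cylinder 44 mm in diameter, 36 mm high, closed top with a dark centre dot, open underneath, about 80 g, upright. Point at its middle, 18 mm above its rim. Inside, a right-hand three-start thread, lead 21 mm per turn, 36 mm bore, 29 mm over its tips; its depth cannot be seen from outside
- cap_d_center (a point): one of four outwardly identical caps (the one on the blue mat is tested, three wait in the black tray): ribbed aluminium cylinder 44 mm in diameter, 36 mm high, closed top with a dark centre dot, open underneath, about 80 g, upright. Point at its middle, 18 mm above its rim. Inside, a right-hand three-start thread, lead 21 mm per turn, 36 mm bore, 29 mm over its tips; its depth cannot be seen from outside
- gauge: thread plug gauge fixed upright on the bench: 90 x 90 x 12 mm dark base plate, stem with a green band, round collar 56 mm in diameter, and above it the threaded plug, 26 mm core, right-hand three-start thread 34 mm over its crests, lead 21 mm per turn, fitting the caps with about 1 mm of play. Origin at the centre of the plate's underside (bench level), z up along the gauge's axis
- gauge_collar (a point): centre of the flat top of the gauge's collar, 60 mm above the bench. A good cap screws down until its rim rests here; a bad one stops about 3 mm (a seventh of a turn) short. Against the stop the load in the thread rises steeply: 0.1 N m of turning is plenty
- gauge_thread (a point): on the gauge's axis at the top of its thread, 16 mm above the collar. A cap lowered over it rests on the thread tops, rim 6 to 14 mm above the collar; pressed lightly (about 5 N) and turned clockwise seen from above it catches by itself and goes down 21 mm per turn with about 0.05 N m, at most 250 degrees to the stop. It comes off anticlockwise and is clear of the thread with its rim 15 mm above the collar
- gauge_top (a point): tip of the gauge's tapered nose, on its axis, 81.5 mm above the bench; the nose is 18 mm across at the tip and 26 mm across 4.5 mm lower
- mat_top (a point): centre of the top of the blue mat, 120 x 120 mm, 3 mm thick, on which the cap to be tested stands
- green_tray: open green plastic tray for good caps, 140 mm (its x) x 130 mm (its y), walls 30 mm high and 3 mm thick, floor 3 mm thick, fixed; origin at the centre of its underside; empty
- red_tray: open red plastic tray for rejected caps, same size as the green one, fixed; origin at the centre of its underside; empty
- stock_tray: black open tray, 85 mm (its x) x 200 mm (its y) x 26 mm high, fixed, with the three waiting caps; origin at the centre of its underside
- screwdriver: screwdriver lying on the bench, a bystander
- solder_reel: orange reel, 60 mm in diameter, 40 mm high, a bystander; origin under its centre
- pliers: red-handled pliers lying near the robot, about 140 mm long, a bystander
- pocket_meter: yellow hand-held multimeter, 85 x 170 x 45 mm, a bystander; origin under its centre

How it is judged:
On the way:
1. the cap is screwed down on the gauge as far as it goes: rim within 1 mm of the collar, or, for a cap whose thread is too shallow, within 1 mm of where it is stopped ((((z of cap_a_center in the frame of gauge below 0.079 m or (not (z of cap_a_c0 in the frame of cap_a_center above 0.0105 m) and z of cap_a_center in the frame of gauge below 0.082 m)) and z of cap_a_center in the frame of gauge above 0.07 m and horizontal distance between cap_a_center and gauge_collar below 0.003 m and angle between cap_a_center's own z axis and vertical below 0.08 rad) or ((z of cap_b_center in the frame of gauge below 0.079 m or (not (z of cap_b_c0 in the frame of cap_b_center above 0.0105 m) and z of cap_b_center in the frame of gauge below 0.082 m)) and z of cap_b_center in the frame of gauge above 0.07 m and horizontal distance between cap_b_center and gauge_collar below 0.003 m and angle between cap_b_center's own z axis and vertical below 0.08 rad) or ((z of cap_c_center in the frame of gauge below 0.079 m or (not (z of cap_c_c0 in the frame of cap_c_center above 0.0105 m) and z of cap_c_center in the frame of gauge below 0.082 m)) and z of cap_c_center in the frame of gauge above 0.07 m and horizontal distance between cap_c_center and gauge_collar below 0.003 m and angle between cap_c_center's own z axis and vertical below 0.08 rad) or ((z of cap_d_center in the frame of gauge below 0.079 m or (not (z of cap_d_c0 in the frame of cap_d_center above 0.0105 m) and z of cap_d_center in the frame of gauge below 0.082 m)) and z of cap_d_center in the frame of gauge above 0.07 m and horizontal distance between cap_d_center and gauge_collar below 0.003 m and angle between cap_d_center's own z axis and vertical below 0.08 rad))), for 0.2 s.
At the end, for the whole second after the job is handed in: the cap from the mat lies at rest on the floor of the right tray, its middle at least about 8 mm inside the walls: the green tray if it goes fully home on the gauge, the red tray if it stops short; no cap is left on the mat ((((z of cap_a_c0 in the frame of cap_a_center above 0.0105 m and (x of cap_a_center in the frame of green_tray between -0.06 and 0.06 m and y of cap_a_center in the frame of green_tray between -0.055 and 0.055 m and z of cap_a_center in the frame of green_tray between 0.01 and 0.03 m and linear speed of cap_a below 0.02 m/s)) or (not (z of cap_a_c0 in the frame of cap_a_center above 0.0105 m) and (x of cap_a_center in the frame of red_tray between -0.06 and 0.06 m and y of cap_a_center in the frame of red_tray between -0.055 and 0.055 m and z of cap_a_center in the frame of red_tray between 0.01 and 0.03 m and linear speed of cap_a below 0.02 m/s))) or ((z of cap_b_c0 in the frame of cap_b_center above 0.0105 m and (x of cap_b_center in the frame of green_tray between -0.06 and 0.06 m and y of cap_b_center in the frame of green_tray between -0.055 and 0.055 m and z of cap_b_center in the frame of green_tray between 0.01 and 0.03 m and linear speed of cap_b below 0.02 m/s)) or (not (z of cap_b_c0 in the frame of cap_b_center above 0.0105 m) and (x of cap_b_center in the frame of red_tray between -0.06 and 0.06 m and y of cap_b_center in the frame of red_tray between -0.055 and 0.055 m and z of cap_b_center in the frame of red_tray between 0.01 and 0.03 m and linear speed of cap_b below 0.02 m/s))) or ((z of cap_c_c0 in the frame of cap_c_center above 0.0105 m and (x of cap_c_center in the frame of green_tray between -0.06 and 0.06 m and y of cap_c_center in the frame of green_tray between -0.055 and 0.055 m and z of cap_c_center in the frame of green_tray between 0.01 and 0.03 m and linear speed of cap_c below 0.02 m/s)) or (not (z of cap_c_c0 in the frame of cap_c_center above 0.0105 m) and (x of cap_c_center in the frame of red_tray between -0.06 and 0.06 m and y of cap_c_center in the frame of red_tray between -0.055 and 0.055 m and z of cap_c_center in the frame of red_tray between 0.01 and 0.03 m and linear speed of cap_c below 0.02 m/s))) or ((z of cap_d_c0 in the frame of cap_d_center above 0.0105 m and (x of cap_d_center in the frame of green_tray between -0.06 and 0.06 m and y of cap_d_center in the frame of green_tray between -0.055 and 0.055 m and z of cap_d_center in the frame of green_tray between 0.01 and 0.03 m and linear speed of cap_d below 0.02 m/s)) or (not (z of cap_d_c0 in the frame of cap_d_center above 0.0105 m) and (x of cap_d_center in the frame of red_tray between -0.06 and 0.06 m and y of cap_d_center in the frame of red_tray between -0.055 and 0.055 m and z of cap_d_center in the frame of red_tray between 0.01 and 0.03 m and linear speed of cap_d below 0.02 m/s)))) and horizontal distance between each of cap_a_center, cap_b_center, cap_c_center, cap_d_center and mat_top above 0.06 m); the robot touches nothing.
It fails at once if the cap is forced: the contact forces between a cap and the gauge (thread, collar and nose) exceed 80 N in all (contact force between any of cap_a, cap_b, cap_c, cap_d and gauge above 80 N).
It fails at once if one of the waiting caps is moved by more than 30 mm as well as the tested one (distance of each of cap_a_center, cap_b_center from where it was at the start of the episode above 0.03 m or distance of each of cap_a_center, cap_c_center from where it was at the start of the episode above 0.03 m or distance of each of cap_a_center, cap_d_center from where it was at the start of the episode above 0.03 m or distance of each of cap_b_center, cap_c_center from where it was at the start of the episode above 0.03 m or distance of each of cap_b_center, cap_d_center from where it was at the start of the episode above 0.03 m or distance of each of cap_c_center, cap_d_center from where it was at the start of the episode above 0.03 m).
It fails at once if a tool, the reel or the meter on the bench is moved by more than 20 mm (distance of any of screwdriver, solder_reel, pliers, pocket_meter from where it was at the start of the episode above 0.02 m).
It also fails if it takes over 69 s, if anything falls off the work surface, if the arm or the gripper's body presses on something with over 40 N, if the wrist force passes 120 N, or if a joint passes its speed limit or range.

## Working session

There is one attempt and no reset: what is moved stays moved. The work goes in short steps, Python scripts to look and compute and a tool call to move; the robot and the scene stay as the last step left them, time stands still between calls to the robot, and variables do not carry over. Pictures are saved under pics/ and viewed, at most 10 in all, crops included, and the job is handed in when it is done.

Besides the shell and the picture viewer there is one more tool, called as name(argument=value, ...) on one line, values as JSON. send_rows: Moves the arm, as the interface text tells. Its arguments: {"type":"object","properties":{"travel":{"type":"array"},"rotation":{"type":"array"},"fingers":{"type":"array"},"newtons":{"type":"number"}},"required":["travel","rotation","fingers"]}

```bash
mkdir -p pics; cat > h.py <<'E'
import numpy as np,cv2
from scipy.spatial.transform import Rotation as R
from workcell import robot
def rot(a):
    a=np.array(a,float)
    return a if a.shape==(3,3) else R.from_quat(a[[1,2,3,0]]).as_matrix()
def px2w(c,uv,z):
    K=np.array([[c['fx'],0,c['cx']],[0,c['fy'],c['cy']],[0,0,1]]);
    p=cv2.undistortPoints(np.array(uv,float).reshape(-1,1,2),K,np.array(c['distortion'],float)).reshape(-1,2)
    d=np.c_[p,np.ones(len(p))]@rot(c['attitude']).T; e=np.array(c['eye'])
    return e+d*((np.broadcast_to(z,len(p))-e[2])/d[:,2])[:,None]
def w2px(c,P):
    K=np.array([[c['fx'],0,c['cx']],[0,c['fy'],c['cy']],[0,0,1]]);A=rot(c['attitude'])
    rv=cv2.Rodrigues(A.T)[0]; return cv2.projectPoints(np.array(P,float).reshape(-1,1,3),rv,-A.T@np.array(c['eye']),K,np.array(c['distortion'],float))[0].reshape(-1,2)
E
python3 - <<'E'
from h import *
for n in('top','scene'):
    c=robot.read_camera(n);cv2.imwrite(f'pics/{n}0.png',cv2.resize(c['color'],(800,600),interpolation=cv2.INTER_CUBIC));print(n,c['eye'],c['attitude'],c['fx'])
print(robot.get_state())
E
```

```text
top [0.44373611 0.07370386 1.3593624 ] [-0.03548098  0.70960604 -0.70319543  0.02676853] 425.3526862808924
scene [ 1.27491697 -0.24646082  0.54782615] [-0.41823123  0.73647101  0.4603964  -0.26594781] 350.30772207336616
{'t': 0.1, 'qpos': array([-1.38049603e+00,  4.94172852e-01,  1.34607423e+00, -1.52380080e-05,
        1.30249956e+00, -9.55217665e-02]), 'joint_velocities': array([ 1.98802407e-03,  8.35814266e-05, -3.07898183e-03, -5.36848831e-04,
        6.83955060e-04,  5.45976411e-05]), 'tau': array([ 9.12336218e-04, -8.80243993e+01, -3.82543337e+01,  7.08876690e-02,
        4.82157245e-02, -2.53972826e-05]), 'eef_pos': array([ 0.17613518, -0.59930432,  0.21336396]), 'ee_rot': array([-5.76001763e-04,  9.89805134e-01,  1.42427049e-01, -3.46702660e-05]), 'contact_force': array([-1.14875177,  0.22686158,  0.01686826]), 'wrist_torque': array([-0.01508775, -0.019587  ,  0.0303047 ]), 'finger_force': 0.0, 'grip_width': 0.09131529988332625}
```

View pics/top0.png

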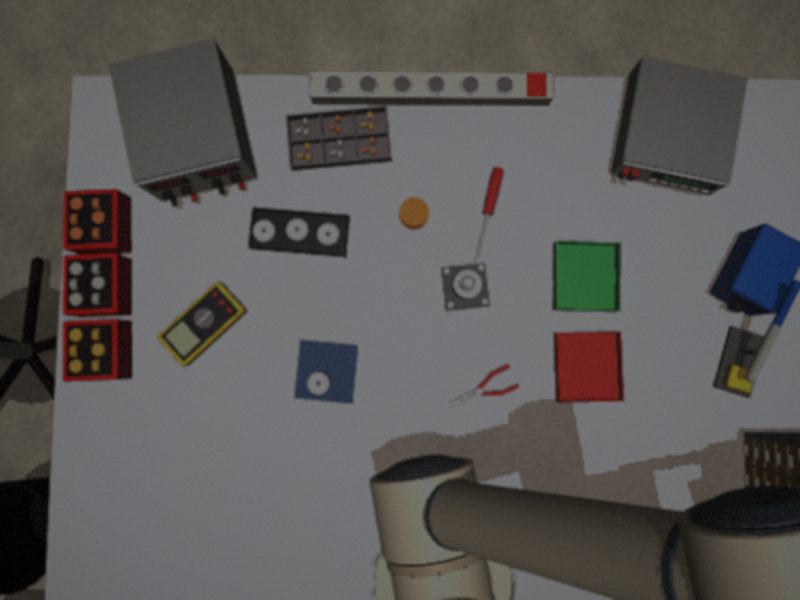

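View pics/scene0.png

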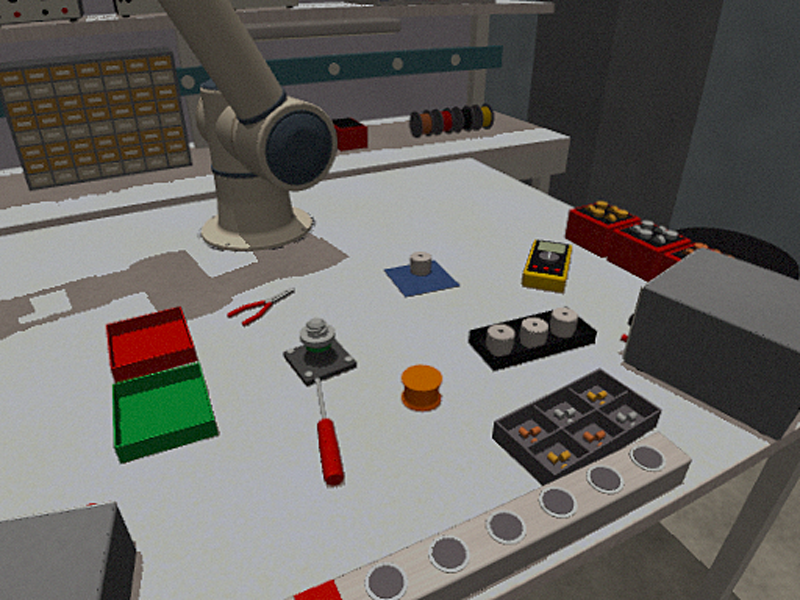

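The top view shows the cap on the mat at about (318,383), the gauge at (467,284), the green tray at (587,276) and the red tray at (589,366). The waiting caps are near (297,230). I'll refine these positions now.

```bash
python3 - <<'E'
from h import *
c=robot.read_camera('top');im=c['color'];s=1.5625
b,g,r=[im[...,i].astype(int) for i in range(3)]
def cen(m,x0,y0,x1,y1):
    k=np.zeros_like(m);k[y0:y1,x0:x1]=m[y0:y1,x0:x1]
    n,l,st,ce=cv2.connectedComponentsWithStats(k.astype(np.uint8));i=1+np.argmax(st[1:,4])
    pts=cv2.findContours((l==i).astype(np.uint8),0,2)[0][0]
    return ce[i],st[i],cv2.minAreaRect(pts)
cap=cen((r>90)&(abs(r-b)<50),194,235,214,255);print('cap',cap,px2w(c,[cap[2][0]],.039))
mat=cen(((b>r+15)),185,212,235,262);print('mat',mat[2],px2w(c,[mat[2][0]],.003))
G=cen((g>r+40)&(g>b+30),345,145,405,205);print('green',G[2],px2w(c,[G[2][0]],.015))
G=cen((r>g+50),345,205,405,265);print('red',G[2],px2w(c,[G[2][0]],.015))
P=cen((r<110),275,160,320,205);print('plate',P[2],px2w(c,[P[2][0]],.012))
sc=robot.read_camera('scene')
for n,i,(x,y,w,h) in(('gt',im,(275,160,45,45)),('capt',im,(185,212,50,50)),('gs',sc['color'],(175,195,60,55)),('caps',sc['color'],(240,150,60,45))):
    cv2.imwrite(f'pics/{n}.png',cv2.resize(i[y:y+h,x:x+w],(400,300),interpolation=cv2.INTER_CUBIC))
cv2.imwrite('pics/m.png',np.vstack([np.hstack([cv2.imread('pics/gt.png'),cv2.imread('pics/capt.png')]),np.hstack([cv2.imread('pics/gs.png'),cv2.imread('pics/caps.png')])]))
print(cv2.imread('pics/m.png').shape)
E
```

```text
cap (array([203.15107914, 244.95683453]), array([197, 239,  14,  13, 139], dtype=int32), ((203.5, 245.0), (12.0, 13.0), 90.0)) [[0.39162955 0.24747146 0.039     ]]
mat ((208.36634826660156, 237.33663940429688), (36.816375732421875, 37.015384674072266), 5.710593223571777) [[0.41456028 0.23718846 0.003     ]]
green ((374.5, 176.5), (41.0, 37.0), 90.0) [[ 0.61205501 -0.28909663  0.015     ]]
red ((375.5720520019531, 234.0153045654297), (43.400901794433594, 38.04717254638672), 87.95458984375) [[ 0.43012299 -0.28979978  0.015     ]]
plate ((297.02923583984375, 179.57650756835938), (36.9747314453125, 30.26288414001465), 83.1572265625) [[ 0.60047492 -0.04317776  0.012     ]]
(600, 800, 3)
```

View pics/m.png

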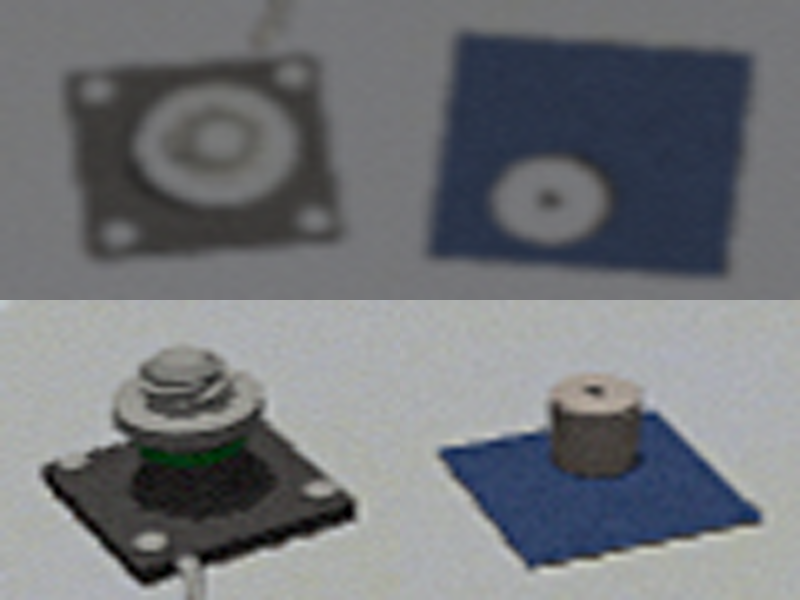

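```bash
python3 - <<'E'
from h import *
t=robot.read_camera('top');s=robot.read_camera('scene')
print('cap',px2w(t,[[203.2,244.6]],.039),px2w(s,[[268.7,163.1]],.039))
print('collar',px2w(t,[[298.86,181.2]],.06),'tip',px2w(t,[[299.6,180.3]],.0815),px2w(s,[[202,205.95]],.0815),'screws',px2w(t,[[297.8,182.6]],.012))
st=robot.get_state();A=rot(st['ee_rot']);print(A.round(3))
for n,p in(('cap',[.3915,.248,.16]),):print(A.T@(np.array(p)-st['eef_pos'])/.1)
print(st['t'])
E
```

```text
cap [[0.39284696 0.24842407 0.039     ]] [[0.38720703 0.24883447 0.039     ]]
collar [[ 0.58992182 -0.04463487  0.06      ]] tip [[ 0.59025603 -0.04490907  0.0815    ]] [[ 0.59163396 -0.04592781  0.0815    ]] screws [[ 0.59081113 -0.04563669  0.012     ]]
[[ 0.959  0.282 -0.   ]
 [ 0.282 -0.959  0.   ]
 [ 0.    -0.    -1.   ]]
[ 4.45534404 -7.52405715  0.5404092 ]
0.3
```

```bash
cat >> h.py <<'E'
def plan(wps,step=.1,nd=2):
    """wps: list of (xyz, clockwise turn in deg for the leg). prints travel, rotation units, rows per call"""
    s=robot.get_state();p=np.array(s['eef_pos']);A=rot(s['ee_rot']);yaw=np.arctan2(A[1,0],A[0,0])
    print('t',s['t'],'pos',p.round(4),'q',np.round(s['qpos'],3),'F',np.round(s['contact_force'],1),'w',s['grip_width'])
    for w,cw in wps:
        w=np.array(w,float);n=int(max(1,np.ceil(np.linalg.norm(w-p)/step-1e-6),np.ceil(abs(cw)/30-1e-6)))
        for i in range(n):
            B=np.array([[np.cos(yaw),np.sin(yaw),0],[np.sin(yaw),-np.cos(yaw),0],[0,0,-1]])
            d=np.round(B.T@((w-p)/(n-i))/.1,nd);c=round(cw/n/30,3)
            print(d.tolist(),[0,0,c],'rows',int(max(np.ceil(np.linalg.norm(d)*100/45),np.ceil(abs(c)*30/8.5),1)))
            p=p+B@d*.1;yaw-=np.deg2rad(c*30)
E
python3 - <<'E'
from h import *
plan([([.45,-.2,.2],-120),([.392,.2485,.12],-90)])
E
```

```text
t 0.3 pos [ 0.1762 -0.5995  0.2137] q [-1.38   0.494  1.346 -0.     1.302 -0.096] F [-0.2  0.1  0.4] w 0.09118028056938508
[0.75, -0.61, 0.03] [0, 0, -0.8] rows 3
[0.94, -0.25, 0.03] [0, 0, -0.8] rows 3
[0.96, 0.15, 0.03] [0, 0, -0.8] rows 3
[0.81, 0.52, 0.02] [0, 0, -0.8] rows 3
[0.54, 0.81, 0.03] [0, 0, -0.8] rows 3
[0.7, 0.57, 0.16] [0, 0, -0.6] rows 3
[0.49, 0.76, 0.16] [0, 0, -0.6] rows 3
[0.24, 0.87, 0.16] [0, 0, -0.6] rows 3
[-0.05, 0.9, 0.16] [0, 0, -0.6] rows 3
[-0.32, 0.85, 0.16] [0, 0, -0.6] rows 3
```

send_rows(travel=[[0.75,-0.61,0.03],[0.75,-0.61,0.03],[0.75,-0.61,0.03],[0.75,-0.61,0.03]], rotation=[[0,0,-0.8],[0,0,-0.8],[0,0,-0.8],[0,0,-0.8]], fingers=[1,1,1,1])

```text
t: 0.7
eef_pos: [0.2316, -0.5193, 0.2112]
ee_rot: [0.0, 0.938, 0.347, -0.0]
contact_force: [-0.4, -0.6, -0.9]
grip_width: 0.0912
finger_force: 0.0
```

send_rows(travel=[[0.94,-0.25,0.03],[0.94,-0.25,0.03],[0.94,-0.25,0.03],[0.94,-0.25,0.03]], rotation=[[0,0,-0.8],[0,0,-0.8],[0,0,-0.8],[0,0,-0.8]], fingers=[1,1,1,1])

```text
t: 1.1
eef_pos: [0.2867, -0.4402, 0.2081]
ee_rot: [0.0, 0.846, 0.533, -0.0]
contact_force: [-0.4, -0.4, -0.2]
grip_width: 0.091
finger_force: 0.0
```

send_rows(travel=[[0.96,0.15,0.03],[0.96,0.15,0.03],[0.96,0.15,0.03],[0.96,0.15,0.03]], rotation=[[0,0,-0.8],[0,0,-0.8],[0,0,-0.8],[0,0,-0.8]], fingers=[1,1,1,1])

```text
t: 1.5
eef_pos: [0.3417, -0.3606, 0.205]
ee_rot: [0.0, 0.718, 0.696, -0.0]
contact_force: [0.6, -0.2, 0.4]
grip_width: 0.0912
finger_force: 0.0
```

send_rows(travel=[[0.81,0.52,0.02],[0.81,0.52,0.02],[0.81,0.52,0.02],[0.81,0.52,0.02]], rotation=[[0,0,-0.8],[0,0,-0.8],[0,0,-0.8],[0,0,-0.8]], fingers=[1,1,1,1])

```text
t: 1.9
eef_pos: [0.396, -0.2814, 0.203]
ee_rot: [0.0, 0.558, 0.83, -0.0]
contact_force: [-0.4, -0.1, -0.4]
grip_width: 0.0917
finger_force: 0.0
```

send_rows(travel=[[0.54,0.81,0.03],[0.54,0.81,0.03],[0.54,0.81,0.03],[0.54,0.81,0.03]], rotation=[[0,0,-0.8],[0,0,-0.8],[0,0,-0.8],[0,0,-0.8]], fingers=[1,1,1,1])

```text
t: 2.3
eef_pos: [0.4503, -0.2008, 0.1999]
ee_rot: [0.0, 0.374, 0.927, -0.0]
contact_force: [-0.3, 0.0, 0.2]
grip_width: 0.0911
finger_force: 0.0
```

Tracking is clean, so I'll continue.

send_rows(travel=[[0.7,0.57,0.16],[0.7,0.57,0.16],[0.7,0.57,0.16],[0.7,0.57,0.16]], rotation=[[0,0,-0.6],[0,0,-0.6],[0,0,-0.6],[0,0,-0.6]], fingers=[1,1,1,1])

```text
t: 2.7
eef_pos: [0.4386, -0.1114, 0.184]
ee_rot: [0.0, 0.226, 0.974, -0.0]
contact_force: [0.2, -0.9, 0.7]
grip_width: 0.0911
finger_force: 0.0
```

send_rows(travel=[[0.49,0.76,0.16],[0.49,0.76,0.16],[0.49,0.76,0.16],[0.49,0.76,0.16]], rotation=[[0,0,-0.6],[0,0,-0.6],[0,0,-0.6],[0,0,-0.6]], fingers=[1,1,1,1])

```text
t: 3.1
eef_pos: [0.4281, -0.0216, 0.1681]
ee_rot: [0.0, 0.07, 0.998, -0.0]
contact_force: [1.0, 0.2, 0.5]
grip_width: 0.0907
finger_force: 0.0
```

send_rows(travel=[[0.24,0.87,0.16],[0.24,0.87,0.16],[0.24,0.87,0.16],[0.24,0.87,0.16]], rotation=[[0,0,-0.6],[0,0,-0.6],[0,0,-0.6],[0,0,-0.6]], fingers=[1,1,1,1])

```text
t: 3.5
eef_pos: [0.4162, 0.068, 0.1521]
ee_rot: [0.0, -0.088, 0.996, -0.0]
contact_force: [0.3, 0.1, -0.5]
grip_width: 0.0909
finger_force: 0.0
```

send_rows(travel=[[-0.05,0.9,0.16],[-0.05,0.9,0.16],[-0.05,0.9,0.16],[-0.05,0.9,0.16]], rotation=[[0,0,-0.6],[0,0,-0.6],[0,0,-0.6],[0,0,-0.6]], fingers=[1,1,1,1])

```text
t: 3.9
eef_pos: [0.405, 0.1574, 0.1361]
ee_rot: [0.0, -0.243, 0.97, -0.0]
contact_force: [-0.3, -0.0, 0.0]
grip_width: 0.0909
finger_force: 0.0
```

send_rows(travel=[[-0.32,0.85,0.16],[-0.32,0.85,0.16],[-0.32,0.85,0.16],[-0.32,0.85,0.16]], rotation=[[0,0,-0.6],[0,0,-0.6],[0,0,-0.6],[0,0,-0.6]], fingers=[1,1,1,1])

```text
t: 4.3
eef_pos: [0.3926, 0.2473, 0.12]
ee_rot: [0.0, -0.392, 0.92, -0.0]
contact_force: [-0.2, -0.4, -0.0]
grip_width: 0.0914
finger_force: 0.0
```

```bash
python3 - <<'E'
from h import *
plan([([.391,.2485,.06],0),([.391,.2485,.011],0)])
s=robot.read_camera('scene');u=w2px(s,[.391,.2485,.039])[0];x,y=(u-[40,40]).astype(int)
a=cv2.resize(s['color'][y:y+70,x:x+80],(800,600)[0:2] and (640,560),interpolation=cv2.INTER_CUBIC);print(u,x,y)
cv2.imwrite('pics/a1.png',a)
E
```

```text
t 4.3 pos [0.3926 0.2473 0.12  ] q [ 0.434  0.404  1.844 -0.     0.893 -1.942] F [-0.2 -0.4 -0. ] w 0.09144261277747452
[0.0, 0.02, 0.6] [0, 0, 0.0] rows 2
[0.0, -0.0, 0.49] [0, 0, 0.0] rows 2
[269.17125582 163.5932455 ] 229 123
```

View pics/a1.png

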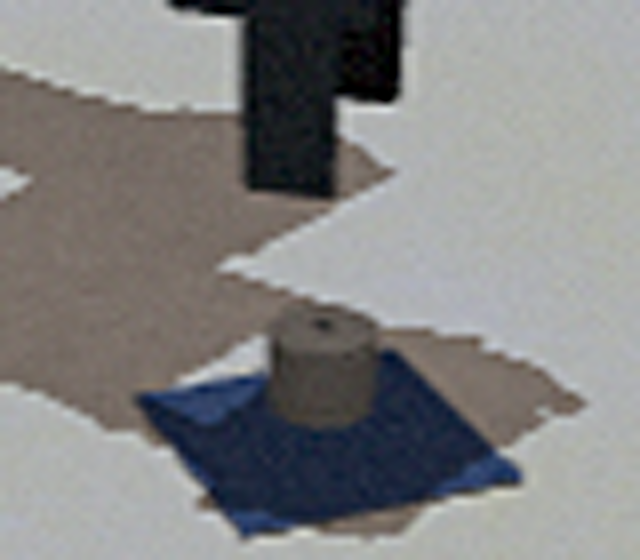

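send_rows(travel=[[0.01,0.02,0.6],[0.01,0.02,0.6],[0.01,0.02,0.9],[0.01,0.02,0.9],[0.01,0.02,0.9]], rotation=[[0,0,0],[0,0,0],[0,0,0],[0,0,0],[0,0,0]], fingers=[1,1,1,1,1])

```text
t: 4.85
eef_pos: [0.3897, 0.2482, 0.0307]
ee_rot: [-0.001, -0.393, 0.92, -0.0]
contact_force: [0.4, 0.0, 0.3]
grip_width: 0.0911
finger_force: 0.0
```

send_rows(travel=[[0,0,0.19],[0,0,0.19],[0,0,0.19],[0,0,0.19],[0,0,0.19],[0,0,0.19],[0,0,0.19],[0,0,0.19]], rotation=[[0,0,0],[0,0,0],[0,0,0],[0,0,0],[0,0,0],[0,0,0],[0,0,0],[0,0,0]], fingers=[1,-0.1,-0.1,-0.1,-0.1,-0.1,-0.1,-0.1], newtons=20)

```text
t: 5.65
eef_pos: [0.3895, 0.2491, 0.0111]
ee_rot: [0.0, -0.394, 0.919, 0.0]
contact_force: [-0.6, -0.6, 5.9]
grip_width: 0.0436
finger_force: 20.0
```

```bash
python3 - <<'E'
from h import *
plan([([.3895,.249,.11],0),([.5905,-.045,.125],0)])
E
```

```text
t 5.65 pos [0.3895 0.2491 0.0111] q [ 0.44   0.604  1.938  0.     0.599 -1.941] F [-0.6 -0.6  5.9] w 0.04361404126613878
[0.0, -0.0, -0.99] [0, 0, 0.0] rows 3
[0.19, -0.87, -0.04] [0, 0, 0.0] rows 2
[0.18, -0.87, -0.04] [0, 0, 0.0] rows 2
[0.19, -0.87, -0.03] [0, 0, 0.0] rows 2
[0.18, -0.87, -0.04] [0, 0, 0.0] rows 2
```

send_rows(travel=[[0,0,-0.3],[0,0,-0.6],[0,0,-0.99],[0,0,-0.99]], rotation=[[0,0,0],[0,0,0],[0,0,0],[0,0,0]], fingers=[-0.3,-0.3,-0.3,-0.3])

```text
t: 6.05
eef_pos: [0.3913, 0.25, 0.1136]
ee_rot: [0.003, -0.394, 0.919, 0.0]
contact_force: [0.3, -0.1, -0.5]
grip_width: 0.0433
finger_force: 20.0
```

send_rows(travel=[[0.07,-0.3,-0.04],[0.14,-0.6,-0.04],[0.19,-0.87,-0.04]], rotation=[[0,0,0],[0,0,0],[0,0,0]], fingers=[-0.3,-0.3,-0.3])

```text
t: 6.35
eef_pos: [0.4396, 0.1742, 0.1136]
ee_rot: [-0.0, -0.394, 0.919, -0.0]
contact_force: [-0.4, -0.4, -1.9]
grip_width: 0.043
finger_force: 20.0
```

send_rows(travel=[[0.07,-0.3,-0.04],[0.14,-0.6,-0.04],[0.18,-0.87,-0.04]], rotation=[[0,0,0],[0,0,0],[0,0,0]], fingers=[-0.3,-0.3,-0.3])

```text
t: 6.65
eef_pos: [0.4902, 0.1008, 0.1174]
ee_rot: [-0.0, -0.394, 0.919, 0.0]
contact_force: [0.4, 0.7, -0.1]
grip_width: 0.0436
finger_force: 20.0
```

send_rows(travel=[[0.07,-0.3,-0.04],[0.14,-0.6,-0.04],[0.19,-0.87,-0.04]], rotation=[[0,0,0],[0,0,0],[0,0,0]], fingers=[-0.3,-0.3,-0.3])

```text
t: 6.95
eef_pos: [0.5401, 0.0271, 0.1213]
ee_rot: [-0.0, -0.394, 0.919, 0.0]
contact_force: [0.4, 0.0, -0.1]
grip_width: 0.0439
finger_force: 20.0
```

send_rows(travel=[[0.07,-0.3,-0.04],[0.14,-0.6,-0.04],[0.18,-0.87,-0.04],[0.18,-0.87,-0.04],[0.18,-0.87,-0.04]], rotation=[[0,0,0],[0,0,0],[0,0,0],[0,0,0],[0,0,0]], fingers=[-0.3,-0.3,-0.3,-0.3,-0.3])

```text
t: 7.45
eef_pos: [0.5898, -0.0447, 0.1251]
ee_rot: [-0.001, -0.393, 0.919, 0.0]
contact_force: [-0.6, 0.4, -0.9]
grip_width: 0.0432
finger_force: 20.0
```

```bash
python3 - <<'E'
from h import *
plan([([.5905,-.045,.103],0)])
s=robot.read_camera('scene');u=w2px(s,[.5905,-.045,.1])[0];x,y=(u-[32,24]).astype(int);print(u,x,y)
cv2.imwrite('pics/a2.png',cv2.resize(s['color'][y:y+60,x:x+64],(640,600),interpolation=cv2.INTER_CUBIC))
E
```

```text
t 7.45 pos [ 0.5898 -0.0447  0.1251] q [-0.177  0.545  1.53   0.     1.067 -2.556] F [-0.6  0.4 -0.9] w 0.04319791251771756
[-0.0, -0.01, 0.22] [0, 0, 0.0] rows 1
[201.62587769 199.15162527] 169 175
```

View pics/a2.png

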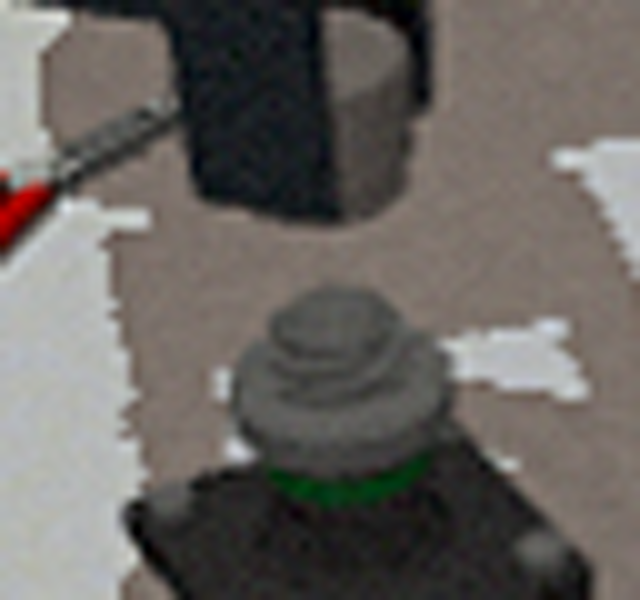

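```bash
python3 - <<'E'
from h import *
s=robot.read_camera('scene')
a=np.linspace(0,2*np.pi,73)
def ring(cx,cy,z,r):
    p=(w2px(s,np.c_[cx+r*np.cos(a),cy+r*np.sin(a),0*a+z])-[169,175]+.5)*10-.5;return p.min(0).round(),p.max(0).round(),p.mean(0).round()
for n,z,r in(('cap top',.153,.022),('cap bot',.117,.022)):print(n,ring(.5898,-.0447,z,r))
for n,z,r in(('collar',.06,.028),('tip',.0815,.009),('tip26',.077,.013)):print(n,ring(.5905,-.045,z,r))
E
```

```text
cap top (array([218.,   5.]), array([409.,  98.]), array([314.,  52.]))
cap bot (array([232., 136.]), array([419., 233.]), array([326., 185.]))
collar (array([228., 320.]), array([458., 451.]), array([344., 386.]))
tip (array([299., 290.]), array([374., 332.]), array([337., 311.]))
tip26 (array([284., 297.]), array([392., 357.]), array([338., 327.]))
```

send_rows(travel=[[0,-0.01,0.2],[0,-0.01,0.34],[0,-0.01,0.34]], rotation=[[0,0,0],[0,0,0],[0,0,0]], fingers=[-0.3,-0.3,-0.3])

```text
t: 7.85
eef_pos: [0.5893, -0.0442, 0.0903]
ee_rot: [-0.001, -0.394, 0.919, 0.001]
contact_force: [-0.4, -0.8, -0.4]
grip_width: 0.0435
finger_force: 20.0
```

send_rows(travel=[[0,0,0.02],[0,0,0.04],[0,0,0.04]], rotation=[[0,0,0],[0,0,0],[0,0,0]], fingers=[-0.3,-0.3,-0.3])

```text
t: 8.15
eef_pos: [0.5912, -0.0451, 0.0883]
ee_rot: [0.0, -0.394, 0.919, -0.0]
contact_force: [0.4, -0.2, -0.9]
grip_width: 0.0438
finger_force: 20.0
```

send_rows(travel=[[0,0,0.02],[0,0,0.03],[0,0,0.03]], rotation=[[0,0,0],[0,0,0],[0,0,0]], fingers=[-0.3,-0.3,-0.3])

```text
t: 8.45
eef_pos: [0.591, -0.0453, 0.0849]
ee_rot: [-0.0, -0.394, 0.919, 0.0]
contact_force: [0.3, -0.3, -1.1]
grip_width: 0.044
finger_force: 20.0
```

send_rows(travel=[[0,0,0.01],[0,0,0.02],[0,0,0.02]], rotation=[[0,0,0],[0,0,0],[0,0,0]], fingers=[-0.3,-0.3,-0.3])

```text
t: 8.75
eef_pos: [0.591, -0.0454, 0.0829]
ee_rot: [-0.0, -0.394, 0.919, -0.0]
contact_force: [-0.3, -1.3, 1.1]
grip_width: 0.044
finger_force: 20.0
```

send_rows(travel=[[0,0,0.01],[0,0,0.02],[0,0,0.02]], rotation=[[0,0,0],[0,0,0],[0,0,0]], fingers=[-0.3,-0.3,-0.3])

```text
t: 9.05
eef_pos: [0.5902, -0.0448, 0.0805]
ee_rot: [-0.001, -0.394, 0.919, 0.001]
contact_force: [-4.1, 4.1, -0.5]
grip_width: 0.0432
finger_force: 20.0
```

send_rows(travel=[[0,0.006,0.01],[0,0.006,0.01],[0,0.006,0.01]], rotation=[[0,0,0],[0,0,0],[0,0,0]], fingers=[-0.3,-0.3,-0.3])

```text
t: 9.35
eef_pos: [0.5901, -0.0445, 0.0798]
ee_rot: [-0.0, -0.394, 0.919, 0.0]
contact_force: [-2.9, 4.4, 3.3]
grip_width: 0.0435
finger_force: 20.0
```

send_rows(travel=[[0,0,0.01],[0,0,0.01],[0,0,0.01]], rotation=[[0,0,0],[0,0,0],[0,0,0]], fingers=[-0.3,-0.3,-0.3])

```text
t: 9.65
eef_pos: [0.5905, -0.0444, 0.0791]
ee_rot: [0.0, -0.394, 0.919, 0.0]
contact_force: [-3.3, 5.2, 7.7]
grip_width: 0.0438
finger_force: 20.0
```

send_rows(travel=[[-0.002,0.008,0],[-0.002,0.008,0],[-0.002,0.008,0],[-0.002,0.008,0]], rotation=[[0,0,0.2],[0,0,0.4],[0,0,0.6],[0,0,0.6]], fingers=[-0.3,-0.3,-0.3,-0.3])

```text
t: 10.05
eef_pos: [0.5898, -0.0441, 0.0787]
ee_rot: [-0.0, -0.244, 0.97, 0.0]
contact_force: [-2.3, 1.7, -1.3]
grip_width: 0.0435
finger_force: 20.0
```

```bash
cat >> h.py <<'E'
def st():
    L=[robot.get_state()];s=L[0];A=rot(s['ee_rot'])
    print('t',s['t'],'pos',np.round(s['eef_pos'],4),'Ftool',np.round(A.T@s['contact_force'],1),'Ttool',np.round(A.T@s['wrist_torque'],3),'q6',round(s['qpos'][5],3),'yaw',round(np.degrees(np.arctan2(A[1,0],A[0,0])),1),'tilt',np.round(A[:2,2],4))
E
python3 -c "
from h import *
st()"
```

```text
t 10.05 pos [ 0.5898 -0.0441  0.0787] Ftool [1.2 2.6 1.3] Ttool [-0.686  0.113 -0.009] q6 -2.24 yaw -151.7 tilt [-0.0007  0.0002]
```

send_rows(travel=[[0,0.003,0.007],[0,0.003,0.012],[0,0.003,0.018],[0,0.003,0.018]], rotation=[[0,0,0.25],[0,0,0.5],[0,0,0.8],[0,0,0.8]], fingers=[-0.3,-0.3,-0.3,-0.3])

```text
t: 10.45
eef_pos: [0.5897, -0.044, 0.077]
ee_rot: [-0.0, -0.038, 0.999, -0.0]
contact_force: [-4.8, -1.1, 2.2]
grip_width: 0.0434
finger_force: 20.0
```

```bash
python3 -c "
from h import *
st()"
```

```text
t 10.45 pos [ 0.5897 -0.044   0.077 ] Ftool [ 4.9 -0.7 -2.2] Ttool [0.03  0.724 0.05 ] q6 -1.822 yaw -175.6 tilt [-0.0008 -0.0001]
```

send_rows(travel=[[0.006,0,0.005],[0.006,0,0.01],[0.006,0,0.015],[0.006,0,0.015]], rotation=[[0,0,0.25],[0,0,0.5],[0,0,0.8],[0,0,0.8]], fingers=[-0.3,-0.3,-0.3,-0.3])

```text
t: 10.85
eef_pos: [0.5892, -0.044, 0.0756]
ee_rot: [-0.0, 0.169, 0.986, -0.0]
contact_force: [-5.0, 0.6, 2.9]
grip_width: 0.0436
finger_force: 20.0
```

```bash
python3 -c "
from h import *
st()"
```

```text
t 10.85 pos [ 0.5892 -0.044   0.0756] Ftool [ 4.9 -1.1 -2.9] Ttool [0.177 0.695 0.004] q6 -1.406 yaw 160.5 tilt [-0.0003  0.    ]
```

send_rows(travel=[[0.007,-0.001,0.005],[0.007,-0.001,0.01],[0.007,-0.001,0.016],[0.007,-0.001,0.016]], rotation=[[0,0,0.25],[0,0,0.5],[0,0,0.8],[0,0,0.8]], fingers=[-0.3,-0.3,-0.3,-0.3])

```text
t: 11.25
eef_pos: [0.589, -0.0438, 0.0742]
ee_rot: [0.0, 0.37, 0.929, 0.0]
contact_force: [-2.8, 0.8, 5.2]
grip_width: 0.0437
finger_force: 20.0
```

```bash
python3 -c "
from h import *
st()"
```

```text
t 11.25 pos [ 0.589  -0.0438  0.0742] Ftool [ 2.5 -1.3 -5.2] Ttool [0.225 0.432 0.099] q6 -0.988 yaw 136.6 tilt [0.0004 0.    ]
```

send_rows(travel=[[0.003,-0.001,0.005],[0.003,-0.001,0.009],[0.003,-0.001,0.013],[0.003,-0.001,0.013]], rotation=[[0,0,0.25],[0,0,0.5],[0,0,0.8],[0,0,0.8]], fingers=[-0.3,-0.3,-0.3,-0.3])

```text
t: 11.65
eef_pos: [0.5888, -0.0436, 0.0729]
ee_rot: [0.0, 0.555, 0.832, 0.0]
contact_force: [-2.9, 2.3, 5.2]
grip_width: 0.0436
finger_force: 20.0
```

```bash
python3 -c "
from h import *
st()"
```

```text
t 11.65 pos [ 0.5888 -0.0436  0.0729] Ftool [ 3.2 -1.8 -5.2] Ttool [0.237 0.507 0.081] q6 -0.57 yaw 112.6 tilt [0.0006 0.0001]
```

send_rows(travel=[[0.004,-0.002,0.005],[0.004,-0.002,0.01],[0.004,-0.002,0.01]], rotation=[[0,0,0.25],[0,0,0.5],[0,0,0.5]], fingers=[-0.3,-0.3,-0.3])

```text
t: 11.95
eef_pos: [0.5886, -0.0434, 0.072]
ee_rot: [0.0, 0.658, 0.753, 0.0]
contact_force: [-1.5, 1.3, 4.9]
grip_width: 0.0439
finger_force: 20.0
```

```bash
python3 -c "
from h import *
st()"
```

```text
t 11.95 pos [ 0.5886 -0.0434  0.072 ] Ftool [ 1.5 -1.3 -4.9] Ttool [0.198 0.387 0.015] q6 -0.31 yaw 97.7 tilt [ 0.0009 -0.    ]
```

send_rows(travel=[[0.002,-0.002,0.003],[0.002,-0.002,0.006],[0.002,-0.002,0.006]], rotation=[[0,0,0.18],[0,0,0.35],[0,0,0.35]], fingers=[-0.3,-0.3,-0.3])

```text
t: 12.25
eef_pos: [0.5886, -0.0433, 0.0714]
ee_rot: [0.001, 0.723, 0.69, 0.0]
contact_force: [0.3, 0.4, 5.8]
grip_width: 0.0436
finger_force: 20.0
```

```bash
python3 -c "
from h import *
st()"
```

```text
t 12.25 pos [ 0.5886 -0.0433  0.0714] Ftool [ 0.4  0.3 -5.8] Ttool [-0.143  0.112  0.031] q6 -0.128 yaw 87.3 tilt [ 0.0014 -0.0001]
```

send_rows(travel=[[0.002,-0.002,0.003],[0.002,-0.002,0.006],[0.002,-0.002,0.006]], rotation=[[0,0,0.18],[0,0,0.35],[0,0,0.35]], fingers=[-0.3,-0.3,-0.3])

```text
t: 12.55
eef_pos: [0.5883, -0.0431, 0.0709]
ee_rot: [0.001, 0.784, 0.621, 0.0]
contact_force: [-0.8, 0.4, 6.6]
grip_width: 0.0433
finger_force: 20.0
```

```bash
python3 -c "
from h import *
st()"
```

```text
t 12.55 pos [ 0.5883 -0.0431  0.0709] Ftool [ 0.2 -0.8 -6.6] Ttool [-0.058 -0.031 -0.01 ] q6 0.056 yaw 76.8 tilt [ 0.0013 -0.0003]
```

send_rows(travel=[[0,0,0.003],[0,0,0.005],[0,0,0.005]], rotation=[[0,0,0.18],[0,0,0.35],[0,0,0.35]], fingers=[-0.3,-0.3,-0.3])

```text
t: 12.85
eef_pos: [0.5887, -0.0432, 0.0708]
ee_rot: [0.001, 0.837, 0.547, 0.001]
contact_force: [-0.6, -1.0, 11.1]
grip_width: 0.0435
finger_force: 20.0
```

```bash
python3 -c "
from h import *
st()"
```

```text
t 12.85 pos [ 0.5887 -0.0432  0.0708] Ftool [ -1.1  -0.2 -11.1] Ttool [-0.045 -0.125  0.067] q6 0.24 yaw 66.3 tilt [ 0.0022 -0.0004]
```

send_rows(travel=[[0,0,0.003],[0,0,0.005],[0,0,0.005]], rotation=[[0,0,0.18],[0,0,0.35],[0,0,0.35]], fingers=[-0.3,-0.3,-0.3])

```text
t: 13.15
eef_pos: [0.5891, -0.0433, 0.0706]
ee_rot: [0.001, 0.884, 0.468, 0.001]
contact_force: [-0.5, -0.1, 16.0]
grip_width: 0.0433
finger_force: 20.0
```

```bash
python3 -c "
from h import *
st()"
```

```text
t 13.15 pos [ 0.5891 -0.0433  0.0706] Ftool [ -0.4  -0.3 -16. ] Ttool [-0.045 -0.162 -0.002] q6 0.423 yaw 55.8 tilt [ 0.0029 -0.0005]
```

send_rows(travel=[[0,0,-0.003],[0,0,-0.003],[0,0,-0.003]], rotation=[[0,0,0.1],[0,0,0.2],[0,0,0.2]], fingers=[-0.3,-0.3,-0.3])

```text
t: 13.45
eef_pos: [0.5887, -0.0431, 0.0706]
ee_rot: [0.001, 0.907, 0.422, 0.001]
contact_force: [-0.9, 0.1, 12.6]
grip_width: 0.0435
finger_force: 20.0
```

```bash
python3 - <<'E'
from h import *
st();print(robot.get_state()['tau'])
s=robot.read_camera('scene');x,y=169,175
cv2.imwrite('pics/a3.png',cv2.resize(s['color'][y:y+60,x:x+64],(640,600),interpolation=cv2.INTER_CUBIC))
a=np.linspace(0,2*np.pi,73)
def ring(cx,cy,z,r):
    p=(w2px(s,np.c_[cx+r*np.cos(a),cy+r*np.sin(a),0*a+z])-[169,175]+.5)*10-.5;return p.min(0).round(),p.max(0).round()
for z,r in((.06,.028),(.06,.022),(.063,.022),(.096,.022),(.099,.022)):print(z,r,ring(.5895,-.0445,z,r))
E
```

```text
t 13.45 pos [ 0.5887 -0.0431  0.0706] Ftool [ -0.5  -0.7 -12.6] Ttool [-0.005 -0.098  0.046] q6 0.526 yaw 49.9 tilt [ 0.0023 -0.0003]
[-1.25328633e-01 -8.09491754e+01 -2.45698285e+01  4.92911157e-02
 -9.23163886e-02  1.42329756e+00]
0.06 0.028 (array([229., 318.]), array([458., 449.]))
0.06 0.022 (array([253., 331.]), array([434., 434.]))
0.063 0.022 (array([252., 321.]), array([433., 424.]))
0.096 0.022 (array([240., 209.]), array([425., 308.]))
0.099 0.022 (array([239., 199.]), array([424., 298.]))
```

View pics/a3.png

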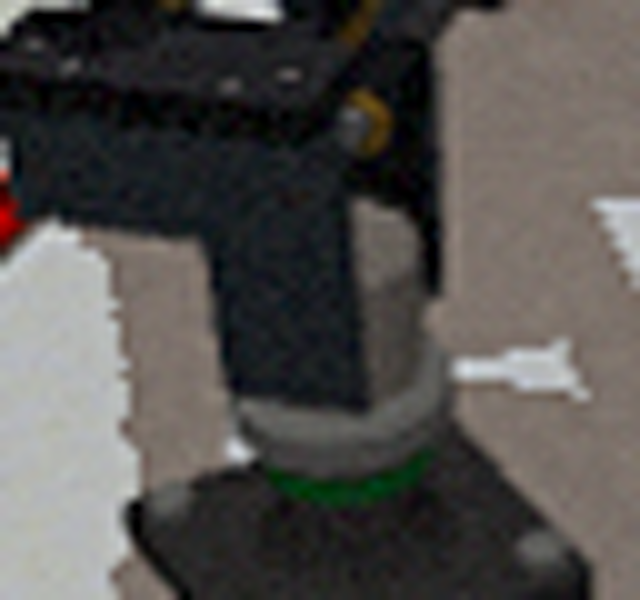

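send_rows(travel=[[0,0,-0.006],[0,0,-0.006],[0,0,-0.006]], rotation=[[0,0,0],[0,0,0],[0,0,0]], fingers=[-0.3,-0.3,-0.3], newtons=8)

```text
t: 13.8
eef_pos: [0.5881, -0.043, 0.0705]
ee_rot: [0.0, 0.908, 0.419, 0.0]
contact_force: [2.1, 0.9, 4.4]
grip_width: 0.0437
finger_force: 8.0
```

```bash
python3 -c "
from h import *
st();print(robot.get_state()['tau'][5])"
```

```text
t 13.8 pos [ 0.5881 -0.043   0.0705] Ftool [ 2.   1.1 -4.4] Ttool [-0.219  0.27  -0.036] q6 0.531 yaw 49.6 tilt [ 0.0008 -0.    ]
-0.16639247070997953
```

send_rows(travel=[[0,0,0],[0,0,0],[0,0,0]], rotation=[[0,0,0.1],[0,0,0.2],[0,0,0.2]], fingers=[-0.3,-0.3,-0.3])

```text
t: 14.1
eef_pos: [0.5878, -0.0429, 0.0705]
ee_rot: [-0.0, 0.929, 0.37, 0.0]
contact_force: [2.0, 1.2, 4.6]
grip_width: 0.0441
finger_force: 8.0
```

```bash
python3 -c "
from h import *
st();print(robot.get_state()['tau'][5])"
```

```text
t 14.1 pos [ 0.5878 -0.0429  0.0705] Ftool [ 2.3  0.5 -4.6] Ttool [0.078 0.32  0.018] q6 0.638 yaw 43.4 tilt [0.0002 0.0001]
1.5572489798069
```

send_rows(travel=[[0,0,0],[0,0,0],[0,0,0]], rotation=[[0,0,0.1],[0,0,0.2],[0,0,0.2]], fingers=[-0.3,-0.3,-0.3])

```text
t: 14.4
eef_pos: [0.5876, -0.0431, 0.0703]
ee_rot: [-0.0, 0.947, 0.321, -0.0]
contact_force: [0.4, -0.5, 1.9]
grip_width: 0.0434
finger_force: 8.0
```

```bash
python3 -c "
from h import *
st();print(robot.get_state()['tau'][5])"
```

```text
t 14.4 pos [ 0.5876 -0.0431  0.0703] Ftool [ 0.   0.6 -1.9] Ttool [-0.174  0.058 -0.042] q6 0.742 yaw 37.5 tilt [-0.0003 -0.0001]
1.6674969345331192
```

send_rows(travel=[[0,0,0.002],[0,0,0.002],[0,0,0.002]], rotation=[[0,0,0.1],[0,0,0.2],[0,0,0.2]], fingers=[-0.3,-0.3,-0.3])

```text
t: 14.7
eef_pos: [0.5876, -0.0431, 0.0701]
ee_rot: [-0.0, 0.962, 0.272, -0.0]
contact_force: [0.2, -1.4, 0.1]
grip_width: 0.0439
finger_force: 8.0
```

```bash
python3 -c "
from h import *
st()"
```

```text
t 14.7 pos [ 0.5876 -0.0431  0.0701] Ftool [-0.6  1.3 -0.1] Ttool [-0.223  0.081 -0.095] q6 0.847 yaw 31.5 tilt [-0.0003 -0.0001]
```

send_rows(travel=[[0,0,0.002],[0,0,0.002],[0,0,0.002]], rotation=[[0,0,0.1],[0,0,0.2],[0,0,0.2]], fingers=[-0.3,-0.3,-0.3])

```text
t: 15.0
eef_pos: [0.5877, -0.0431, 0.0699]
ee_rot: [0.0, 0.975, 0.221, -0.0]
contact_force: [0.4, -1.6, 0.6]
grip_width: 0.0436
finger_force: 8.0
```

```bash
python3 -c "
from h import *
st()"
```

```text
t 15.0 pos [ 0.5877 -0.0431  0.0699] Ftool [-0.4  1.6 -0.6] Ttool [-0.241  0.093 -0.071] q6 0.951 yaw 25.5 tilt [-0.0002 -0.0001]
```

send_rows(travel=[[0,0,-0.02],[0,0,-0.02],[0,0,-0.02],[0,0,-0.02]], rotation=[[0,0,0],[0,0,0],[0,0,0],[0,0,0]], fingers=[0.6,0.6,0.6,0.6])

```text
t: 15.4
eef_pos: [0.5876, -0.043, 0.072]
ee_rot: [-0.0, 0.975, 0.22, -0.0]
contact_force: [0.2, 0.5, 0.1]
grip_width: 0.0717
finger_force: 0.0
```

send_rows(travel=[[0,0,-0.3],[0,0,-0.7],[0,0,-0.7],[0,0,-0.7]], rotation=[[0,0,0.25],[0,0,0.5],[0,0,0.95],[0,0,0.95]], fingers=[0.6,0.6,0.6,0.6])

```text
t: 15.8
eef_pos: [0.5883, -0.0431, 0.1433]
ee_rot: [0.0, 1.0, -0.03, 0.001]
contact_force: [0.7, 0.4, -0.0]
grip_width: 0.0729
finger_force: 0.0
```

send_rows(travel=[[0,0,0],[0,0,0],[0,0,0],[0,0,0]], rotation=[[0,0,0.25],[0,0,0.5],[0,0,0.95],[0,0,0.95]], fingers=[0.6,0.6,0.6,0.6])

```text
t: 16.2
eef_pos: [0.5876, -0.043, 0.1419]
ee_rot: [0.0, 0.961, -0.275, -0.0]
contact_force: [1.8, -0.4, -0.3]
grip_width: 0.0732
finger_force: 0.0
```

```bash
python3 - <<'E'
from h import *
st()
s=robot.read_camera('scene');x,y=169,175
a=np.linspace(0,2*np.pi,73)
im=cv2.resize(s['color'][y:y+60,x:x+64],(640,600),interpolation=cv2.INTER_CUBIC)
im=cv2.convertScaleAbs(im,alpha=1.5)
def ring(z,r,col):
    p=(w2px(s,np.c_[.590+r*np.cos(a),-.045+r*np.sin(a),0*a+z])-[169,175]+.5)*10-.5
    cv2.polylines(im,[p.round().astype(int).reshape(-1,1,2)],True,col,1)
ring(.06,.028,(255,0,0));ring(.096,.022,(0,255,0));ring(.099,.022,(0,0,255));ring(.012,.028,(255,255,0))
cv2.imwrite('pics/a4.png',im)
E
```

```text
t 16.2 pos [ 0.5876 -0.043   0.1419] Ftool [ 1.7 -0.6  0.3] Ttool [ 0.063 -0.016 -0.029] q6 1.954 yaw -31.9 tilt [-0.0003  0.0001]
```

View pics/a4.png

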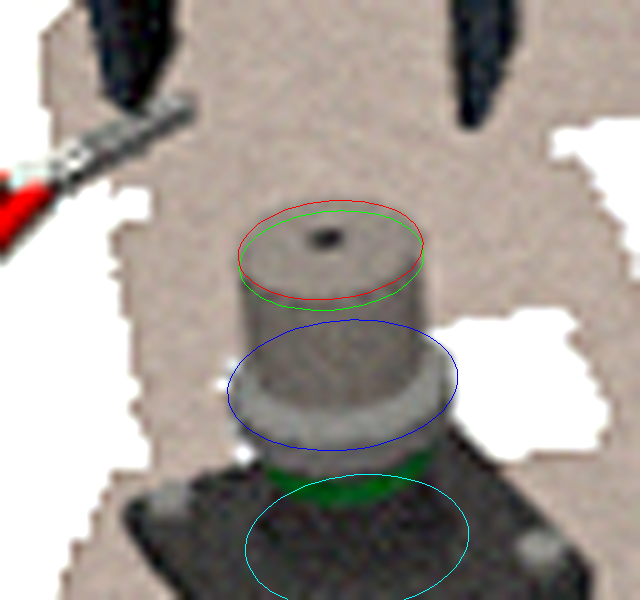

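```bash
python3 - <<'E'
from h import *
s=robot.read_camera('scene');acc=0
for i in range(6): acc=acc+robot.read_camera('scene')['color'].astype(float)
g=(acc/6).mean(2)
for r in range(190,226): print(r,g[r,196:209].round().astype(int))
for z,r in((.099,.022),(.096,.022),(.063,.022),(.060,.022),(.06,.028),(.054,.028)):
    a=np.linspace(0,2*np.pi,3601);p=w2px(s,np.c_[.590+r*np.cos(a),-.045+r*np.sin(a),0*a+z]);k=abs(p[:,0]-202)<.15
    print(z,r,p[k,1].min().round(2),p[k,1].max().round(2))
print(w2px(s,[[.59,-.045,.099],[.59,-.045,.096]]))
E
```

```text
190 [115 114 116 118 118 116 114 113 112 113 113 117 117]
191 [113 112 113 118 119 116 114 115 116 115 113 115 114]
192 [112 115 115 117 118 117 118 116 114 112 114 115 115]
193 [113 115 115 115 116 115 116 116 116 117 116 114 113]
194 [117 118 114 113 110 108 107 110 113 112 114 113 114]
195 [114 107 101  94  95  95  94  94  94  94  95 104 113]
196 [ 92  94  96  97  97  98 100  99  95  97  95  97  94]
197 [93 94 95 95 93 93 91 94 95 94 92 94 92]
198 [94 94 96 84 53 34 31 70 96 95 94 93 93]
199 [93 93 94 86 56 35 54 81 94 93 93 93 91]
200 [ 94  94  96  97  91  88 100  97  93  92  94  93  94]
201 [94 95 94 96 97 96 94 96 95 94 94 95 91]
202 [97 97 96 94 97 96 95 97 95 96 95 88 76]
203 [93 95 97 99 98 96 96 94 96 90 80 70 62]
204 [65 75 83 88 92 88 82 81 74 63 70 69 64]
205 [66 72 64 67 66 67 68 68 72 68 68 65 63]
206 [68 67 68 70 69 68 71 70 68 69 67 68 65]
207 [68 66 67 70 70 69 71 67 71 67 67 66 65]
208 [66 66 65 67 71 69 70 68 70 68 68 65 64]
209 [67 65 67 67 66 70 70 69 66 68 69 67 65]
210 [65 66 70 66 69 67 72 70 69 69 66 62 65]
211 [65 65 64 66 69 70 67 64 66 70 66 66 60]
212 [64 66 68 69 68 70 70 70 68 68 66 65 58]
213 [63 63 63 68 69 69 68 68 66 64 65 60 60]
214 [69 63 64 62 65 67 68 66 64 66 65 64 71]
215 [90 80 73 69 68 68 70 68 69 70 77 88 95]
216 [93 94 92 86 86 82 82 85 92 94 95 90 90]
217 [93 93 92 92 93 93 93 93 93 91 91 88 89]
218 [81 87 88 91 91 92 90 88 87 85 85 77 68]
219 [58 58 63 72 76 76 74 72 67 59 61 61 60]
220 [62 65 63 64 63 63 63 62 63 64 63 63 63]
221 [53 66 64 63 65 66 66 63 63 62 64 57 39]
222 [19 24 28 40 52 55 48 42 41 35 32 22 24]
223 [26 24 28 26 25 27 30 25 23 29 27 24 23]
224 [26 24 22 26 27 25 28 29 24 26 24 27 24]
225 [25 27 27 29 30 25 26 30 29 25 28 30 22]
0.099 0.022 194.56 204.42
0.096 0.022 195.61 205.5
0.063 0.022 206.91 217.08
0.06 0.022 207.92 218.11
0.06 0.028 206.59 219.57
0.054 0.028 208.59 221.62
[[201.5888343  199.40405892]
 [201.68418331 200.46174425]]
```

The dot sits at (326,239) in this crop. The cap's top and bottom edges against the collar match a rim about 63 mm above the bench, 3 mm short of the collar. That agrees with the TCP height at the stop, so it's a reject. I'll regrip, centred, and unscrew.

send_rows(travel=[[0.025,0.004,0.3],[0.025,0.004,0.6],[0.025,0.004,0.7],[0.025,0.004,0.7]], rotation=[[0,0,0],[0,0,0],[0,0,0],[0,0,0]], fingers=[0.6,0.6,0.6,0.6])

```text
t: 17.0
eef_pos: [0.5888, -0.0445, 0.071]
ee_rot: [0.0, 0.962, -0.272, -0.001]
contact_force: [1.7, 0.2, 0.1]
grip_width: 0.0729
finger_force: 0.0
```

send_rows(travel=[[0,0,0],[0,0,0],[0,0,0],[0,0,0],[0,0,0]], rotation=[[0,0,0],[0,0,0],[0,0,0],[0,0,0],[0,0,0]], fingers=[-0.3,-0.3,-0.3,-0.3,-0.3], newtons=20)

```text
t: 17.5
eef_pos: [0.59, -0.0447, 0.0727]
ee_rot: [-0.0, 0.962, -0.272, 0.001]
contact_force: [-1.5, -0.5, 7.1]
grip_width: 0.0435
finger_force: 20.0
```

send_rows(travel=[[0,0,0],[0,0,-0.004],[0,0,-0.008],[0,0,-0.008]], rotation=[[0,0,-0.25],[0,0,-0.5],[0,0,-0.7],[0,0,-0.7]], fingers=[-0.3,-0.3,-0.3,-0.3])

```text
t: 17.9
eef_pos: [0.5899, -0.0446, 0.0731]
ee_rot: [-0.0, 0.996, -0.092, 0.0]
contact_force: [1.5, 1.4, -0.3]
grip_width: 0.0431
finger_force: 20.0
```

```bash
python3 -c "
from h import *
st()"
```

```text
t 17.9 pos [ 0.5899 -0.0446  0.0731] Ftool [ 1.2 -1.6  0.3] Ttool [0.308 0.227 0.062] q6 1.578 yaw -10.5 tilt [0.0007 0.0001]
```

send_rows(travel=[[0,0,-0.004],[0,0,-0.009],[0,0,-0.015],[0,0,-0.015]], rotation=[[0,0,-0.25],[0,0,-0.5],[0,0,-0.9],[0,0,-0.9]], fingers=[-0.3,-0.3,-0.3,-0.3])

```text
t: 18.3
eef_pos: [0.5902, -0.0442, 0.0746]
ee_rot: [-0.0, 0.99, 0.143, 0.001]
contact_force: [3.7, 5.7, 0.4]
grip_width: 0.0433
finger_force: 20.0
```

send_rows(travel=[[0,0,-0.004],[0,0,-0.009],[0,0,-0.016],[0,0,-0.016]], rotation=[[0,0,-0.25],[0,0,-0.5],[0,0,-0.9],[0,0,-0.9]], fingers=[-0.3,-0.3,-0.3,-0.3])

```text
t: 18.7
eef_pos: [0.5896, -0.0439, 0.0759]
ee_rot: [-0.001, 0.929, 0.37, 0.0]
contact_force: [0.8, 6.8, 0.8]
grip_width: 0.0433
finger_force: 20.0
```

```bash
python3 -c "
from h import *
st()"
```

```text
t 18.7 pos [ 0.5896 -0.0439  0.0759] Ftool [ 5.2 -4.4 -0.8] Ttool [0.842 1.086 0.046] q6 0.635 yaw 43.5 tilt [-0.0001  0.0011]
```

send_rows(travel=[[0.007,-0.006,-0.004],[0.007,-0.006,-0.009],[0.007,-0.006,-0.016],[0.007,-0.006,-0.016]], rotation=[[0,0,-0.25],[0,0,-0.5],[0,0,-0.9],[0,0,-0.9]], fingers=[-0.3,-0.3,-0.3,-0.3])

```text
t: 19.1
eef_pos: [0.5893, -0.0432, 0.0775]
ee_rot: [-0.001, 0.817, 0.577, -0.0]
contact_force: [-1.9, 4.3, 0.1]
grip_width: 0.0435
finger_force: 20.0
```

send_rows(travel=[[0,-0.003,-0.004],[0,-0.003,-0.009],[0,-0.003,-0.016],[0,-0.003,-0.016]], rotation=[[0,0,-0.25],[0,0,-0.5],[0,0,-0.9],[0,0,-0.9]], fingers=[-0.3,-0.3,-0.3,-0.3])

```text
t: 19.5
eef_pos: [0.5892, -0.0432, 0.0791]
ee_rot: [-0.0, 0.659, 0.752, 0.0]
contact_force: [0.6, 3.4, -0.1]
grip_width: 0.0436
finger_force: 20.0
```

```bash
python3 -c "
from h import *
st()"
```

```text
t 19.5 pos [ 0.5892 -0.0432  0.0791] Ftool [3.2 1.1 0.1] Ttool [-0.201  0.726  0.076] q6 -0.306 yaw 97.5 tilt [-0.0004  0.0006]
```

send_rows(travel=[[0.004,0,-0.004],[0.004,0,-0.009],[0.004,0,-0.016],[0.004,0,-0.016]], rotation=[[0,0,-0.25],[0,0,-0.5],[0,0,-0.9],[0,0,-0.9]], fingers=[-0.3,-0.3,-0.3,-0.3])

```text
t: 19.9
eef_pos: [0.5889, -0.0428, 0.0807]
ee_rot: [-0.001, 0.466, 0.885, 0.0]
contact_force: [-0.4, 3.2, -1.3]
grip_width: 0.0432
finger_force: 20.0
```

send_rows(travel=[[0.003,0,-0.004],[0.003,0,-0.009],[0.003,0,-0.016],[0.003,0,-0.016]], rotation=[[0,0,-0.25],[0,0,-0.5],[0,0,-0.9],[0,0,-0.9]], fingers=[-0.3,-0.3,-0.3,-0.3])

```text
t: 20.3
eef_pos: [0.5889, -0.043, 0.0824]
ee_rot: [-0.0, 0.246, 0.969, -0.0]
contact_force: [0.0, -0.6, -0.7]
grip_width: 0.0434
finger_force: 20.0
```

send_rows(travel=[[0,0,-0.004],[0,0,-0.009],[0,0,-0.016],[0,0,-0.016]], rotation=[[0,0,-0.25],[0,0,-0.5],[0,0,-0.9],[0,0,-0.9]], fingers=[-0.3,-0.3,-0.3,-0.3])

```text
t: 20.7
eef_pos: [0.589, -0.0429, 0.084]
ee_rot: [-0.0, 0.013, 1.0, 0.0]
contact_force: [0.3, -0.2, -1.1]
grip_width: 0.0434
finger_force: 20.0
```

```bash
python3 -c "
from h import *
st()"
```

```text
t 20.7 pos [ 0.589  -0.0429  0.084 ] Ftool [-0.3 -0.2  1.1] Ttool [-0.14  -0.041 -0.027] q6 -1.718 yaw 178.5 tilt [-0.0004  0.0001]
```

One more turn, then a small lift to test it.

send_rows(travel=[[0,0,-0.004],[0,0,-0.009],[0,0,-0.016],[0,0,-0.016]], rotation=[[0,0,-0.25],[0,0,-0.5],[0,0,-0.9],[0,0,-0.9]], fingers=[-0.3,-0.3,-0.3,-0.3])

```text
t: 21.1
eef_pos: [0.5892, -0.043, 0.0856]
ee_rot: [-0.0, -0.221, 0.975, -0.0]
contact_force: [-0.7, -0.3, -0.5]
grip_width: 0.0438
finger_force: 20.0
```

send_rows(travel=[[0,0,-0.01],[0,0,-0.02],[0,0,-0.02]], rotation=[[0,0,0],[0,0,0],[0,0,0]], fingers=[-0.3,-0.3,-0.3])

```text
t: 21.4
eef_pos: [0.5893, -0.043, 0.0877]
ee_rot: [0.0, -0.218, 0.976, -0.0]
contact_force: [0.3, -0.2, -0.3]
grip_width: 0.0433
finger_force: 20.0
```

send_rows(travel=[[0,0,-0.01],[0,0,-0.02],[0,0,-0.02]], rotation=[[0,0,0],[0,0,0],[0,0,0]], fingers=[-0.3,-0.3,-0.3])

```text
t: 21.7
eef_pos: [0.5893, -0.043, 0.0897]
ee_rot: [0.0, -0.219, 0.976, -0.0]
contact_force: [0.6, 0.2, -0.8]
grip_width: 0.0434
finger_force: 20.0
```

```bash
python3 - <<'E'
from h import *
plan([([.5893,-.043,.15],0),([.43,-.29,.13],0),([.43,-.29,.05],0),([.43,-.29,.015],0)])
E
```

```text
t 21.7 pos [ 0.5893 -0.043   0.0897] q [-0.174  0.59   1.564  0.     0.987 -2.187] F [ 0.6  0.2 -0.8] w 0.04335242419301307
[0.0, 0.0, -0.6] [0, 0, 0.0] rows 2
[0.83, -0.52, 0.07] [0, 0, 0.0] rows 3
[0.83, -0.52, 0.06] [0, 0, 0.0] rows 3
[0.84, -0.51, 0.07] [0, 0, 0.0] rows 3
[-0.0, -0.0, 0.8] [0, 0, 0.0] rows 2
[-0.0, -0.0, 0.35] [0, 0, 0.0] rows 1
```

send_rows(travel=[[0,0,-0.2],[0,0,-0.4],[0,0,-0.6],[0,0,-0.6]], rotation=[[0,0,0],[0,0,0],[0,0,0],[0,0,0]], fingers=[-0.3,-0.3,-0.3,-0.3])

```text
t: 22.1
eef_pos: [0.5906, -0.0432, 0.1519]
ee_rot: [0.002, -0.219, 0.976, -0.001]
contact_force: [0.2, 0.0, -1.4]
grip_width: 0.0431
finger_force: 20.0
```

send_rows(travel=[[0.28,-0.17,0.02],[0.56,-0.34,0.04],[0.83,-0.52,0.07],[0.83,-0.52,0.07]], rotation=[[0,0,0],[0,0,0],[0,0,0],[0,0,0]], fingers=[-0.3,-0.3,-0.3,-0.3])

```text
t: 22.5
eef_pos: [0.5342, -0.1279, 0.1414]
ee_rot: [-0.001, -0.218, 0.976, 0.0]
contact_force: [-0.8, -0.6, -1.1]
grip_width: 0.0432
finger_force: 20.0
```

send_rows(travel=[[0.28,-0.17,0.02],[0.56,-0.34,0.04],[0.83,-0.52,0.06],[0.83,-0.52,0.06]], rotation=[[0,0,0],[0,0,0],[0,0,0],[0,0,0]], fingers=[-0.3,-0.3,-0.3,-0.3])

```text
t: 22.9
eef_pos: [0.4822, -0.2101, 0.1358]
ee_rot: [-0.001, -0.218, 0.976, 0.0]
contact_force: [-0.2, 0.1, -1.9]
grip_width: 0.0434
finger_force: 20.0
```

send_rows(travel=[[0.28,-0.17,0.02],[0.56,-0.34,0.04],[0.84,-0.51,0.07],[0.84,-0.51,0.07]], rotation=[[0,0,0],[0,0,0],[0,0,0],[0,0,0]], fingers=[-0.3,-0.3,-0.3,-0.3])

```text
t: 23.3
eef_pos: [0.4287, -0.292, 0.1289]
ee_rot: [-0.0, -0.218, 0.976, 0.0]
contact_force: [1.1, 0.5, -0.1]
grip_width: 0.0439
finger_force: 20.0
```

send_rows(travel=[[0,0,0.3],[0,0,0.6],[0,0,0.8],[0,0,0.8],[0,0,0.8]], rotation=[[0,0,0],[0,0,0],[0,0,0],[0,0,0],[0,0,0]], fingers=[-0.3,-0.3,-0.3,-0.3,-0.3])

```text
t: 23.8
eef_pos: [0.4303, -0.2895, 0.0497]
ee_rot: [-0.0, -0.22, 0.976, 0.0]
contact_force: [0.4, 0.7, -1.2]
grip_width: 0.0434
finger_force: 20.0
```

send_rows(travel=[[0,0,0.1],[0,0,0.2],[0,0,0.3],[0,0,0.34],[0,0,0.34]], rotation=[[0,0,0],[0,0,0],[0,0,0],[0,0,0],[0,0,0]], fingers=[-0.3,-0.3,-0.3,-0.3,-0.3])

```text
t: 24.3
eef_pos: [0.4294, -0.2899, 0.0148]
ee_rot: [-0.0, -0.22, 0.976, 0.001]
contact_force: [1.0, 1.6, -0.8]
grip_width: 0.0437
finger_force: 20.0
```

send_rows(travel=[[0,0,0],[0,0,0],[0,0,0],[0,0,0],[0,0,0]], rotation=[[0,0,0],[0,0,0],[0,0,0],[0,0,0],[0,0,0]], fingers=[0.3,0.3,0.3,0.3,0.3])

```text
t: 24.8
eef_pos: [0.4298, -0.2902, 0.0157]
ee_rot: [0.0, -0.22, 0.976, -0.0]
contact_force: [-0.1, 0.0, -0.8]
grip_width: 0.0592
finger_force: 0.0
```

send_rows(travel=[[0,0,-0.3],[0,0,-0.7],[0,0,-1],[0,0,-1],[0,0,-1]], rotation=[[0,0,0],[0,0,0],[0,0,0],[0,0,0],[0,0,0]], fingers=[0.3,0.3,0.3,0.3,0.3])

```text
t: 25.3
eef_pos: [0.4299, -0.2903, 0.116]
ee_rot: [0.0, -0.22, 0.976, -0.001]
contact_force: [0.2, -0.6, -0.5]
grip_width: 0.0593
finger_force: 0.0
```

send_rows(travel=[[0,0,-0.3],[0,0,-0.6],[0,0,-0.6],[0,0,-0.6],[0,0,-0.6]], rotation=[[0,0,0],[0,0,0],[0,0,0],[0,0,0],[0,0,0]], fingers=[0.3,0.3,0.3,0.3,0.3])

```text
t: 25.8
eef_pos: [0.4291, -0.2896, 0.174]
ee_rot: [-0.001, -0.22, 0.976, 0.001]
contact_force: [-0.3, -0.4, 0.1]
grip_width: 0.0594
finger_force: 0.0
```

```bash
python3 - <<'E'
from h import *
st();s=robot.read_camera('scene');cv2.imwrite('pics/a5.png',cv2.resize(s['color'],(800,600)))
E
```

```text
t 25.8 pos [ 0.4291 -0.2896  0.174 ] Ftool [ 0.5 -0.2 -0.1] Ttool [-0.029 -0.132  0.006] q6 -2.723 yaw -154.6 tilt [-0.0019  0.0016]
```

View pics/a5.png

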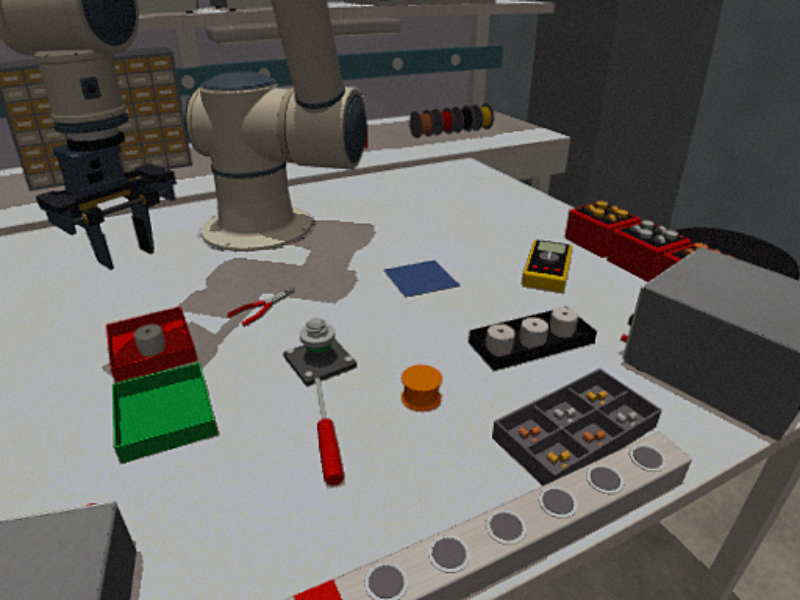

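The cap stands upright in the middle of the red tray, at (150,338). The mat is empty, everything else is where it was, and the gripper is clear. I'll hand in.

```bash
python3 -c "
from workcell import robot
print(robot.sign_off())"
```

```text
the job is handed in; nothing more can be done
None
```

The cap stopped about 3 mm short of the gauge's collar, so I unscrewed it, put it in the red tray and handed the job in; I have not seen the judging result.

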